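# Put the clamped cans away in the drawer

## Robot

A 6-joint arm with a two-finger parallel gripper is mounted at the origin on the work surface. World frame = base frame: x ahead of the robot, y to its left, z up, the work surface at z = 0. Lengths are in m, angles in rad, forces in N, time in s.
With the tool pointing down it reaches from about 0.425 to 0.95 m from the base axis. Payload 3.5 kg.
Tool frame: the origin (TCP) lies at the very end of the fingers, on their centre line; the grasp point (between the pads) lies 19 mm behind it (ctrl.pinch_z is the distance from the TCP to the grasp point, in m); z points along the fingers, y is the line along which they close (so a half turn about z gives the same grasp; the last joint's range is limited). The gripper opens to 85 mm and grips with 20 to 120 N. Pads are 22 mm wide; open, the fingers measure 114 mm over their backs; the gripper's body (76 mm by 85 mm) begins 54 mm behind the grasp point. The pads swing forward as they close: fully open they stand 13 mm farther back than shut.
Start: joints at [-1.444, 0.286, 1.577, -0, 1.279, -0.15], TCP at [0.184, -0.649, 0.231] pointing down, gripper open.
Joint ranges: [-2.77, 2.77], [-0.9, 2.22], [0.21, 2.48], [-1.53, 4.67], [0.24, 2.81], [-2.84, 2.84]. Speed limits (rad/s): [2.79, 2.79, 3.14, 3.14, 3.14, 3.14].

## Interface

Orientations are given as a unit quaternion [x, y, z, w].
In Python, from plant import ctrl gives the robot as it stands. The module is installed in compiled form; this text tells all that it offers.
- The arm moves only by the shell command python3 -m crank 'ROWS' [OPENING] [FORCE]. ROWS is JSON, a list of rows, each a list of 6 numbers: the shift along the tool's x, y, z in cm, then the turn, a rotation vector about the tool's x, y, z in rad. In form: [[tx, ty, tz, rx, ry, rz], ...]. A call has 1 to 10 rows; each row is the pose to reach, as a shift and turn from the pose commanded when the call began, along the tool's axes at that moment; what a row does not reach only later rows make up. A row lasts 1/10 s, in which the tool goes at most 50 mm and 8.59 degrees, less where a joint would pass 70% of its speed; a pose out of reach is approached as far as the arm can. A call with a gripper value outside its range is refused whole. OPENING is the opening, from 0 (shut) to 1 (fully open), set as the call begins (- or left out, the last holds). The fingers move at their own pace and stop on an object; FORCE is the grip in N (left out, the last holds). Time passes only in rows, so rows that repeat a pose let the fingers close. It gives the time, the measured TCP pose, the force, the opening and the grip force at its end, in the units of the state.
- ctrl.get_state(): the state, without advancing time (a new reading comes with each control period).
- ctrl.read_camera(name): name is "scene" or "top" or "wrist"; returns (picture, depth): 420x560x3 uint8, blue, green, red; 420x560 float32, m along the optical axis (not along the pixel's ray), 0 where there is no reading.
- ctrl.camera_info(name): a dict with "K" (3x3 intrinsics, pixels), "origin" and "orientation" of the camera in the world. Camera axes: x right, y down, z forward; pixel columns grow to the right and rows downward; lengths in m; the calibration is good to about 2 mm. A picture is of the moment at which its call begins: read the wrist's pose just before it. camera_info takes no time and is no camera call; for the wrist camera it gives the pose at the moment of the call.
- ctrl.sign_off(): hands the job in; it is judged then, once.
The state is a dict: "time": time; "qpos": joint angles; "dq": joint speeds; "joint_efforts": joint torques, N m; "eef_pos": TCP position; "tcp_rot": TCP orientation; "contact_force": force on the tool from outside, world axes, zero at the start; "wrist_torque": the same for the moment, N m; "opening": opening from 0.0 (shut) to 1.0 (fully open); "finger_force": force on a finger pad.
Only numpy, scipy, OpenCV 4.12 (cv2) and the standard library are available. Lean on these libraries where they do the work, as an engineer would, in place of code of your own. Each camera call takes 0.05 s, during which the arm holds its last target. There are 200 camera calls.

## Task

Put the blue clamp with its stack of flattened cans into the open drawer, set down gently on its flat base with the grip upwards, not dropped. Then slide the drawer fully shut without slamming it. Leave the amber bottle, the clear bottle and the egg cup standing where they are.

Things in the scene. Friction and masses are not known exactly. Their poses are not given: they have to be found in the camera images.
- clamped_cans: Loose rigid part, about 120 g: blue clamp gripping 3 flattened cans (grey discs, 66 diameter, 6 to 39 high). Origin: centre of underside, below the discs; z up. Base 60 (x) by 56 (y), 6 thick; spine 26 wide, out to x -43.5; upper jaw 26 wide, 39 to 45 high, x -43.5 to 22.5. The blue grip to hold stands on top, over the discs' centre: 44 long (x), 20 wide (y), 45 to 71 high.
- unit_drawer0_handle (a point): Middle of the drawer's dark steel bar handle, which moves with the drawer. The bar is 11 in diameter, 110 long along y, its axis 92 above the table and 35 out from the drawer's white front. Axes as the drawer unit's: +x is the way the drawer slides shut, z up. The front's top edge is 117 above the table.
- drawer_near (a point): Point on the drawer's inner floor, at the middle of its near edge, just inside the white front; moves with the drawer; 22 above the table. x: the way it slides shut, y: across, z up. Floor 235 long (x 0 to 235), 178 wide; side walls up to 108 above the table. Front's outer face at x -21, handle bar at x -56. Only its near part, as long as the drawer is open, sticks out of the unit.
- unit_front (a point): Middle of the front top edge of the grey drawer unit fixed to the table: 265 deep behind this edge, 220 wide (y), top 130 above the table. x points into the unit, z up. One white-fronted drawer opens from it towards the robot. The space over the drawer floor under the unit's top is 96 high.
- unit_drawer0 (a joint): How far the drawer is open, in m: 0 is fully shut, with the front flush with the unit; 0.197 is fully open. It slides stiffly and stays where it is left; about 2 N moves it.
- amber_bottle: Empty amber glass bottle, standing, 60 diameter, 188 high. Origin: centre of its underside.
- pet_bottle: Clear plastic bottle with a blue cap, standing, 62 diameter, 211 high, light. Origin: centre of its underside.
- egg_cup: White ceramic egg cup with crown caps in it, standing, 52 diameter, about 65 high. Origin: centre of its underside.
There are look-alikes about, which are no part of the job. Leave any green or yellow look-alike of the clamped_cans alone.

How it is judged:
On the way:
1. the clamped cans stand, let go, on the floor of the drawer while it is still open by more than 80 mm (x of clamped_cans in the frame of drawer_near between 0.02 and 0.215 m and y of clamped_cans in the frame of drawer_near between -0.075 and 0.075 m and z of clamped_cans in the frame of drawer_near between -0.006 and 0.008 m and angle between clamped_cans's own z axis and vertical below 0.2 rad and contact force between clamped_cans and the fingers below 0.1 N and value of joint unit_drawer0 above 0.08 m), for 0.2 s.
At the end, for the whole second after the job is handed in: Drawer shut to within 6 mm; clamped cans on its floor (20 to 215 mm behind its near edge, within 75 mm of its midline; underside 6 below to 8 mm above it), grip up within 0.2 rad, slower than 0.02 m/s, let go. Bottles and egg cup upright (0.2 rad), within 30 mm of their starts (x of clamped_cans in the frame of drawer_near between 0.02 and 0.215 m and y of clamped_cans in the frame of drawer_near between -0.075 and 0.075 m and z of clamped_cans in the frame of drawer_near between -0.006 and 0.008 m and angle between each of clamped_cans, amber_bottle, pet_bottle, egg_cup's own z axis and vertical below 0.2 rad and contact force between clamped_cans and the fingers below 0.1 N and value of joint unit_drawer0 below 0.006 m and linear speed of clamped_cans below 0.02 m/s and distance of each of amber_bottle, pet_bottle, egg_cup from where it was at the start of the episode below 0.03 m); the robot touches nothing.
It fails at once if the clamped cans are dropped or thrown: faster than 0.7 m/s with no finger on them (a fall of about 25 mm) (linear speed of clamped_cans above 0.7 m/s and contact force between clamped_cans and the fingers below 0.1 N).
It fails at once if the drawer is slammed: it closes faster than 0.6 m/s (velocity of joint unit_drawer0 below -0.6 m/s).
It fails at once if a bottle or the egg cup is knocked over or pushed more than 30 mm (distance of any of amber_bottle, pet_bottle, egg_cup from where it was at the start of the episode above 0.03 m or angle between any of amber_bottle, pet_bottle, egg_cup's own z axis and vertical above 0.5 rad).
It also fails if it takes over 54 s, if anything falls off the work surface, if the arm or the gripper's body presses on something with over 40 N, if the wrist force passes 120 N, or if a joint passes its speed limit or range.

## Working session

There is one attempt and no reset: what is moved stays moved. The work goes in short steps, Python scripts to look and compute and a shell command to move; the robot and the scene stay as the last step left them, time stands still between calls to the robot, and variables do not carry over. Pictures are saved under pics/ and viewed, at most 10 in all, crops included, and the job is handed in when it is done.

```bash
mkdir -p pics; cat > h.py <<'E'
import numpy as np,cv2
from plant import ctrl
from scipy.spatial.transform import Rotation as R
def snap(n,f):
    i=ctrl.camera_info(n); p,d=ctrl.read_camera(n)
    cv2.imwrite(f'pics/{f}.png',p); np.savez(f'{f}.npz',p=p,d=d,K=i['K'],o=i['origin'],q=i['orientation'])
def cloud(f):
    z=np.load(f+'.npz');K=z['K'];d=z['d'];v,u=np.mgrid[:420,:560]
    c=np.stack([(u-K[0,2])/K[0,0]*d,(v-K[1,2])/K[1,1]*d,d],-1)
    q=z['q']; M=R.from_quat(q).as_matrix() if q.size==4 else q
    w=c@M.T+z['o']; w[d==0]=np.nan
    return z['p'],w
def totool(target):
    s=ctrl.get_state(); return R.from_quat(s['tcp_rot']).inv().apply(np.array(target)-s['eef_pos'])*100
E
python3 - <<'E'
from h import *
snap('scene','s0');snap('top','t0')
s=ctrl.get_state();print(s['time'],s['eef_pos'],R.from_quat(s['tcp_rot']).as_matrix().round(3))
E
```

```text
0.1 [ 0.18441157 -0.64867293  0.23002571] [[ 0.962  0.273 -0.   ]
 [ 0.273 -0.962  0.002]
 [ 0.    -0.002 -1.   ]]
```

View pics/s0.png

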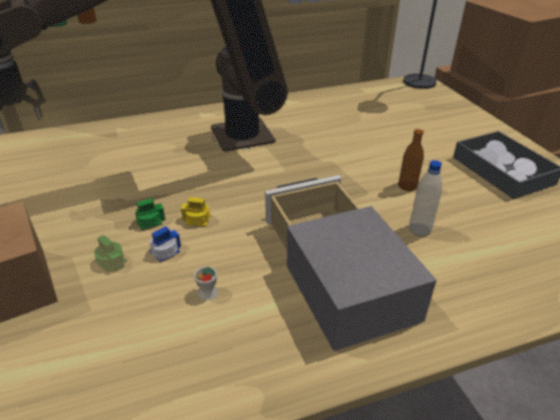

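View pics/t0.png

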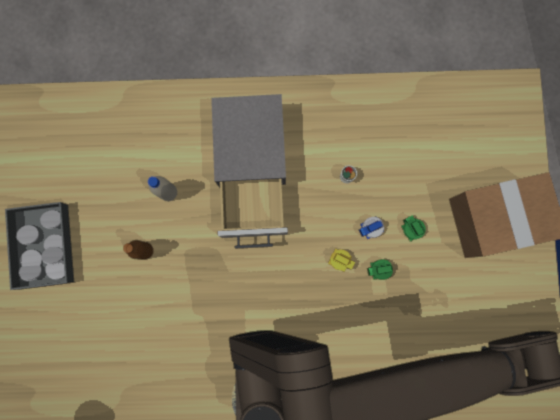

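Top view: the blue clamp with light discs is at (372,228). The look-alikes are yellow at (342,260) and green at (381,270) and (414,229). The egg cup is at (348,174), the drawer front runs along (253,232), and the bottles are at (160,188) and (140,250). I choose the blue one and will check it in a crop.

```bash
python3 - <<'E'
from h import *
p,w=cloud('t0'); ps,ws=cloud('s0')
a=cv2.resize(p[190:290,320:440],None,fx=4,fy=4,interpolation=2);b=cv2.resize(ps[200:300,120:240],None,fx=4,fy=4,interpolation=2)
cv2.imwrite('pics/c0.png',np.vstack([np.hstack([a[:300,:400],b[:300,:400]])]))
def blue(p,w,box,n):
    r0,r1,c0,c1=box; h=cv2.cvtColor(p,cv2.COLOR_BGR2HSV)
    m=np.zeros(p.shape[:2],bool);m[r0:r1,c0:c1]=True
    m&=(h[...,0]>100)&(h[...,0]<130)&(h[...,1]>150)
    P=w[m];P=P[~np.isnan(P[:,0])];print(n,len(P),'zmax',np.percentile(P[:,2],[5,50,95]).round(3))
    T=P[P[:,2]>.058];print(' grip',len(T),T.mean(0).round(4),T.min(0).round(3),T.max(0).round(3))
    r=cv2.minAreaRect((T[:,:2]*1000).astype(np.float32));print(r)
blue(p,w,(205,250,350,395),'top');blue(ps,ws,(220,270,140,190),'scene')
for n,(u,v) in dict(frontL=(221,233),frontR=(285,232),hL=(238,244),hR=(271,245),unitFL=(217,181),unitFR=(284,182),unitBL=(213,99),unitBR=(280,98),floor=(250,210),egg=(348,174),y=(342,260),g1=(381,270),g2=(414,229),amb=(130,248),pet=(154,182)).items(): print(n,w[v,u].round(3))
# drawer front: points near z .117 white
m=(np.abs(w[...,2]-.117)<.008)&(p.min(-1)>140); m[:220]=0;m[245:]=0
T=w[m];print('front',len(T),T.mean(0).round(4));r=cv2.minAreaRect((T[:,:2]*1000).astype(np.float32));print(r)
# unit top
m=np.abs(w[...,2]-.130)<.006;m[:90]=0;m[190:]=0;m[:,:205]=0;m[:,295:]=0
T=w[m];r=cv2.minAreaRect((T[:,:2]*1000).astype(np.float32));print('unit',len(T),r,cv2.boxPoints(r))
m=np.abs(ws[...,2]-.130)<.004;m[:205]=0;m[:,:280]=0
T=ws[m];r=cv2.minAreaRect((T[:,:2]*1000).astype(np.float32));print('unit s',len(T),r,cv2.boxPoints(r))
E
```

```text
top 129 zmax [0.04  0.067 0.074]
 grip 78 [ 0.5316 -0.3552  0.0701] [ 0.517 -0.377  0.059] [ 0.544 -0.335  0.082]
((531.7047119140625, -356.0789794921875), (18.193817138671875, 42.082313537597656), 24.879507064819336)
scene 208 zmax [0.043 0.059 0.073]
 grip 108 [ 0.5398 -0.3586  0.0677] [ 0.528 -0.377  0.058] [ 0.55  -0.337  0.076]
((537.0523681640625, -358.1474609375), (15.721379280090332, 41.1523323059082), 20.483083724975586)
frontL [0.518 0.122 0.113]
frontR [ 0.516 -0.074  0.12 ]
hL [0.485 0.073 0.085]
hR [ 0.478 -0.03   0.101]
unitFL [0.679 0.131 0.122]
unitFR [ 0.683 -0.076  0.046]
unitBL [0.938 0.14  0.127]
unitBR [ 0.935 -0.07   0.128]
floor [0.598 0.037 0.025]
egg [ 0.699 -0.279  0.07 ]
y [ 0.428 -0.249  0.078]
g1 [ 0.394 -0.369  0.071]
g2 [ 0.52  -0.481  0.06 ]
amb [0.475 0.378 0.193]
pet [0.664 0.303 0.215]
front 280 [0.5209 0.0264 0.1174]
((520.7635498046875, 26.698532104492188), (13.21229362487793, 208.93252563476562), 1.4903987646102905)
unit 5330 ((813.6002807617188, 33.232460021972656), (268.27178955078125, 220.3588104248047), 1.5033597946166992) [[676.61993  139.8548  ]
 [682.4012   -80.428154]
 [950.5806   -73.38988 ]
 [944.7994   146.89307 ]]
unit s 8839 ((812.5137939453125, 31.069992065429688), (270.1847229003906, 222.63467407226562), 1.6019389629364014) [[674.3623   138.56726 ]
 [680.5862   -83.980415]
 [950.6653   -76.42728 ]
 [944.4414   146.12039 ]]
```

View pics/c0.png

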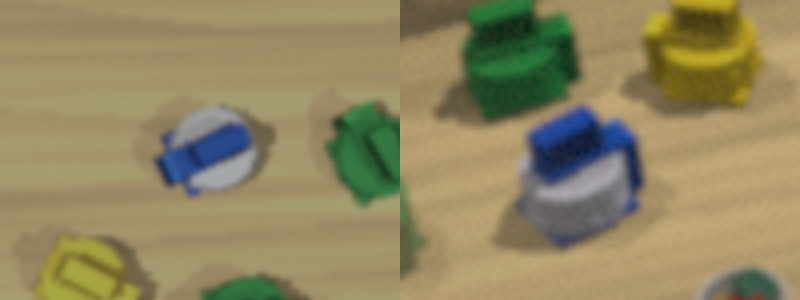

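The crop confirms it: blue clamp, grey discs, grip running lower-left to upper-right, spine at the lower-left. The grip is at about (0.534, -0.357), with clamp x at about -67°. I'll move above it.

```bash
python3 -m crank '[[41.6,-18.5,8,0,0,-1.69],[41.6,-18.5,8,0,0,-1.69],[41.6,-18.5,8,0,0,-1.69],[41.6,-18.5,8,0,0,-1.69],[41.6,-18.5,8,0,0,-1.69],[41.6,-18.5,8,0,0,-1.69],[41.6,-18.5,8,0,0,-1.69],[41.6,-18.5,8,0,0,-1.69],[41.6,-18.5,8,0,0,-1.69],[41.6,-18.5,8,0,0,-1.69]]' 0.65 40; python3 - <<'E'
from h import *
s=ctrl.get_state();print(s['qpos'],R.from_quat(s['tcp_rot']).as_matrix().round(3))
print(totool([.534,-.357,.15]))
E
```

```text
time: 1.1
eef_pos: [0.5364, -0.3532, 0.1493]
tcp_rot: [0.626, 0.779, 0.001, -0.002]
contact_force: [-0.8, -0.7, -0.9]
opening: 0.654
finger_force: 0.0
[-7.40584863e-01  2.92145830e-01  1.72547233e+00  1.49947577e-03
  1.12715954e+00 -9.58100670e-01] [[-0.215  0.977 -0.001]
 [ 0.977  0.215  0.003]
 [ 0.003 -0.001 -1.   ]]
[-0.32174148 -0.3151181  -0.07336249]
```

```bash
python3 -m crank '[[0,0,0,0,0,-0.1],[0,0,0,0,0,-0.19],[0,0,0,0,0,-0.19],[0,0,0,0,0,-0.19]]'; python3 - <<'E'
from h import *
snap('wrist','w0')
s=ctrl.get_state();M=R.from_quat(s['tcp_rot']).as_matrix();print(s['eef_pos'],np.degrees(np.arctan2(M[1,0],M[0,0])))
p,w=cloud('w0');h=cv2.cvtColor(p,cv2.COLOR_BGR2HSV)
m=(h[...,0]>100)&(h[...,0]<130)&(h[...,1]>130)&(w[...,2]>.064)&(w[...,2]<.078)
T=w[m];print(len(T),T.mean(0).round(4));r=cv2.minAreaRect((T[:,:2]*1000).astype(np.float32));print(r)
E
```

```text
time: 1.5
eef_pos: [0.5339, -0.3575, 0.1509]
tcp_rot: [0.555, 0.832, 0.0, -0.0]
contact_force: [-0.2, -0.5, 0.1]
opening: 0.654
finger_force: 0.0
[ 0.53385136 -0.35763913  0.15101846] 112.58094010557322
1822 [ 0.5318 -0.3561  0.071 ]
((497.383056640625, -312.0286865234375), (27.902313232421875, 158.70068359375), 37.871124267578125)
```

View pics/w0.png

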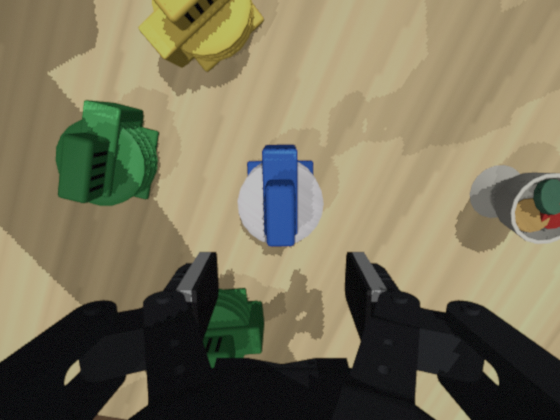

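Blue grip is at (280,212), centred between the fingers and aligned with them. I'll descend and grip.

```bash
python3 -m crank '[[0.2,0,3,0,0,0],[0.2,0,6,0,0,0],[0.2,0,8.5,0,0,0],[0.2,0,10,0,0,0],[0.2,0,10.6,0,0,0],[0.2,0,10.6,0,0,0]]'; python3 -m crank '[[0,0,0,0,0,0],[0,0,0,0,0,0],[0,0,0,0,0,0],[0,0,0,0,0,0],[0,0,0,0,0,0]]' 0 40; python3 -m crank '[[0,0,-2,0,0,0],[0,0,-5,0,0,0],[0,0,-9,0,0,0],[0,0,-13,0,0,0],[0,0,-15,0,0,0],[0,0,-15,0,0,0]]'; python3 - <<'E'
from h import *
print(totool([.607,.029,.195]))
E
```

```text
time: 2.15
eef_pos: [0.5331, -0.3558, 0.0449]
tcp_rot: [0.554, 0.832, 0.0, -0.0]
contact_force: [-0.1, 0.7, -0.0]
opening: 0.651
finger_force: 0.0
time: 2.65
eef_pos: [0.534, -0.3566, 0.0469]
tcp_rot: [0.554, 0.832, -0.0, 0.001]
contact_force: [-0.9, -0.1, 5.2]
opening: 0.224
finger_force: 45.1
time: 3.25
eef_pos: [0.5349, -0.357, 0.1996]
tcp_rot: [0.554, 0.832, -0.001, 0.004]
contact_force: [0.3, -1.7, -2.1]
opening: 0.229
finger_force: 44.4
[32.83467781 21.54299306  0.3097806 ]
```

```bash
python3 -m crank '[[3,2,0,0,0,-0.12],[6.5,4.3,0,0,0,-0.24],[10,6.5,0,0,0,-0.37],[13.5,8.8,0,0,0,-0.49],[17,11.1,0,0,0,-0.62],[20.5,13.4,0,0,0,-0.75],[24,15.7,0,0,0,-0.88],[27.5,18,0,0,0,-1.0],[30.5,20,0,0,0,-1.12],[32.8,21.5,0,0,0,-1.2]]'; python3 -m crank '[[0,0,0,0,0,0],[0,0,0,0,0,0],[0,0,0,0,0,0]]'; python3 - <<'E'
from h import *
snap('top','t1');snap('scene','s1')
p,_=cloud('t1');q,_=cloud('s1')
a=cv2.resize(p[140:270,190:323],None,fx=3,fy=3,interpolation=2);b=cv2.resize(q[130:260,250:383],None,fx=3,fy=3,interpolation=2)
cv2.imwrite('pics/c1.png',np.hstack([a,b]))
s=ctrl.get_state();M=R.from_quat(s['tcp_rot']).as_matrix();print(s['eef_pos'],M.round(3),np.degrees(np.arctan2(M[1,0],M[0,0])))
_,w=cloud('s0')
for (v,u) in [(190,300),(184,310),(186,330),(215,268)]: print(v,u,w[v,u].round(3))
m=(np.abs(w[...,2]-.117)<.004)&(w[...,0]<.6)&(w[...,0]>.45)&(abs(w[...,1]-.03)<.12)
T=w[m];r=cv2.minAreaRect((T[:,:2]*1000).astype(np.float32));print('front s',len(T),r)
_,w=cloud('t0')
m=(np.abs(w[...,2]-.022)<.006)&(w[...,0]<.7)&(w[...,0]>.5)&(abs(w[...,1]-.03)<.085)
T=w[m];print('floor',len(T),np.percentile(T[:,0],[1,99]),np.percentile(T[:,1],[1,99]))
E
```

```text
time: 4.25
eef_pos: [0.6037, 0.0324, 0.1921]
tcp_rot: [-0.015, 1.0, 0.001, -0.002]
contact_force: [0.7, -0.5, -1.5]
opening: 0.223
finger_force: 44.4
time: 4.55
eef_pos: [0.6044, 0.0291, 0.1937]
tcp_rot: [-0.012, 1.0, 0.0, -0.001]
contact_force: [0.4, -0.4, -1.1]
opening: 0.222
finger_force: 44.3
[0.6047791  0.02862979 0.19454382] [[-1.    -0.023 -0.001]
 [-0.023  1.    -0.   ]
 [ 0.001 -0.    -1.   ]] -178.66886379934257
190 300 [0.533 0.01  0.108]
184 310 [0.526 0.041 0.116]
186 330 [0.531 0.098 0.1  ]
215 268 [ 0.53  -0.078  0.045]
front s 349 ((521.1690673828125, 23.124435424804688), (21.44622802734375, 212.45538330078125), 0.7994771599769592)
floor 2127 [0.54305632 0.69695877] [-0.0530646   0.11269144]
```

View pics/c1.png

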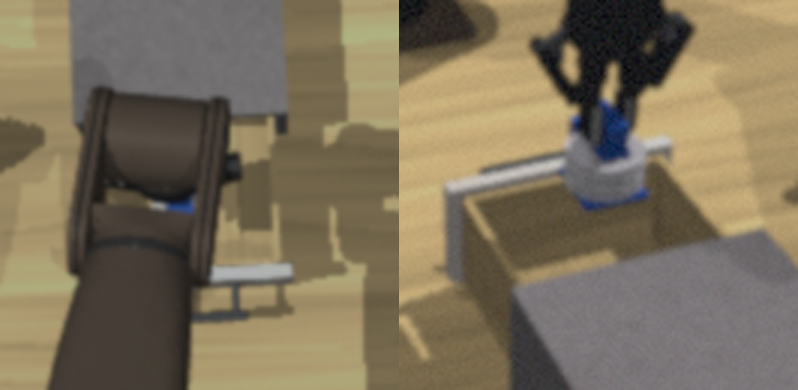

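The clamp hangs upright over the middle of the open drawer (scene crop at about (605,165)), clear of front and sides. I'll lower it.

```bash
python3 -m crank '[[0,0,3,0,0,0],[0,0,6,0,0,0],[0,0,9,0,0,0],[0,0,11,0,0,0],[0,0,11.8,0,0,0],[0,0,11.8,0,0,0],[0,0,11.8,0,0,0]]'; python3 -m crank '[[0,0,0.2,0,0,0],[0,0,0.4,0,0,0],[0,0,0.5,0,0,0],[0,0,0.5,0,0,0]]'
```

```text
time: 5.35
eef_pos: [0.6061, 0.0292, 0.0786]
tcp_rot: [-0.012, 1.0, -0.0, 0.001]
contact_force: [-0.3, -0.5, -0.8]
opening: 0.222
finger_force: 44.3
time: 5.75
eef_pos: [0.6052, 0.0298, 0.0724]
tcp_rot: [-0.013, 1.0, 0.0, 0.0]
contact_force: [-0.1, -0.1, -1.2]
opening: 0.226
finger_force: 44.3
```

```bash
python3 -m crank '[[0,0,0.1,0,0,0],[0,0,0.2,0,0,0],[0,0,0.2,0,0,0]]';  python3 -m crank '[[0,0,0.1,0,0,0],[0,0,0.2,0,0,0],[0,0,0.2,0,0,0]]'
```

```text
time: 6.05
eef_pos: [0.605, 0.0298, 0.0701]
tcp_rot: [-0.013, 1.0, 0.0, -0.0]
contact_force: [-0.1, -0.2, -0.9]
opening: 0.224
finger_force: 44.3
time: 6.35
eef_pos: [0.6055, 0.0297, 0.0689]
tcp_rot: [-0.013, 1.0, -0.0, 0.0]
contact_force: [-0.1, -0.0, 2.0]
opening: 0.226
finger_force: 44.6
```

Contact felt. I'll release and rise.

```bash
python3 -m crank '[[0,0,0,0,0,0],[0,0,0,0,0,0],[0,0,0,0,0,0],[0,0,0,0,0,0],[0,0,0,0,0,0],[0,0,0,0,0,0]]' 0.6; python3 -m crank '[[0,0,-1,0,0,0],[0,0,-3,0,0,0],[0,0,-7,0,0,0],[0,0,-12,0,0,0],[0,0,-14,0,0,0],[0,0,-14,0,0,0]]';python3 - <<'E'
from h import *
snap('wrist','w2')
print(totool([.43,.025,.21]),totool([.43,.025,.08]))
p,w=cloud('w2');h=cv2.cvtColor(p,cv2.COLOR_BGR2HSV)
m=(h[...,0]>100)&(h[...,0]<130)&(h[...,1]>130)&(abs(w[...,0]-.6)<.07)&(abs(w[...,1]-.03)<.08)
T=w[m&(w[...,2]>.086)];print(len(T),T.mean(0).round(4),np.percentile(T[:,2],95))
E
```

```text
time: 6.95
eef_pos: [0.6051, 0.0297, 0.0683]
tcp_rot: [-0.013, 1.0, -0.0, -0.0]
contact_force: [0.7, -0.0, 0.2]
opening: 0.597
finger_force: 0.0
time: 7.55
eef_pos: [0.608, 0.0295, 0.2148]
tcp_rot: [-0.013, 1.0, -0.001, 0.005]
contact_force: [0.4, 0.2, -0.3]
opening: 0.596
finger_force: 0.0
[17.6388476  -0.02258642  0.03600722] [ 1.77058057e+01 -1.33794842e-02  1.30358315e+01]
1352 [0.6033 0.0288 0.093 ] 0.09424400901041183
```

View pics/w2.png

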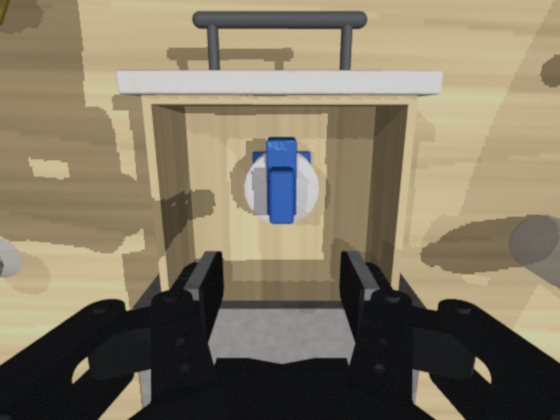

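The clamp stands upright in the middle of the drawer floor (281,195), and the handle bar is at (280,20). I'll close the fingers and go in front of the handle.

```bash
python3 -m crank '[[4,0,0,0,0,0],[8,0,0,0,0,0],[12,0,0,0,0,0],[15,0,0,0,0,0],[17,0,0,0,0,0],[17,0,0,0,0,0],[17,0,0,0,0,0],[17,0,0,0,0,0]]' 0; python3 -m crank '[[0,0,4,0,0,0],[0,0,8,0,0,0],[0,0,11,0,0,0],[0,0,13,0,0,0],[0,0,13.5,0,0,0],[0,0,13.5,0,0,0],[0,0,13.5,0,0,0]]'
```

```text
time: 8.4
eef_pos: [0.4358, 0.0254, 0.2078]
tcp_rot: [-0.013, 1.0, 0.0, -0.0]
contact_force: [1.1, 0.8, 0.3]
opening: 0.004
finger_force: 0.0
time: 9.1
eef_pos: [0.4366, 0.0253, 0.0744]
tcp_rot: [-0.013, 1.0, -0.0, 0.001]
contact_force: [0.3, 0.1, -0.3]
opening: -0.0
finger_force: 0.0
```

```bash
python3 -m crank '[[-1,0,0,0,0,0],[-2,0,0,0,0,0],[-3,0,0,0,0,0],[-4,0,0,0,0,0],[-5,0,0,0,0,0],[-6,0,0,0,0,0],[-7,0,0,0,0,0],[-8,0,0,0,0,0],[-9,0,0,0,0,0],[-10,0,0,0,0,0]]'; python3 -m crank '[[-1,0,0,0,0,0],[-2,0,0,0,0,0],[-3,0,0,0,0,0],[-4,0,0,0,0,0],[-5,0,0,0,0,0],[-6,0,0,0,0,0],[-6.6,0,0,0,0,0],[-7,0,0,0,0,0],[-7.2,0,0,0,0,0],[-7.2,0,0,0,0,0]]'
```

```text
time: 10.1
eef_pos: [0.5359, 0.028, 0.0732]
tcp_rot: [-0.013, 1.0, -0.0, -0.0]
contact_force: [-1.1, -0.4, 0.3]
opening: 0.001
finger_force: 0.7
time: 11.1
eef_pos: [0.6075, 0.0299, 0.0734]
tcp_rot: [-0.013, 1.0, 0.0, 0.0]
contact_force: [0.3, -0.0, -0.1]
opening: -0.002
finger_force: 0.0
```

```bash
python3 -m crank '[[-0.4,0,0,0,0,0],[-0.8,0,0,0,0,0],[-1.2,0,0,0,0,0],[-1.5,0,0,0,0,0],[-1.7,0,0,0,0,0]]'; python3 - <<'E'
from h import *
snap('scene','s3');p,w=cloud('s3')
cv2.imwrite('pics/s3c.png',cv2.resize(p[120:300,230:450],None,fx=3,fy=3,interpolation=2))
E
```

```text
time: 11.6
eef_pos: [0.6149, 0.0302, 0.0731]
tcp_rot: [-0.014, 1.0, -0.0, -0.015]
contact_force: [-33.3, -2.4, 23.8]
opening: 0.002
finger_force: 17.0
```

View pics/s3c.png

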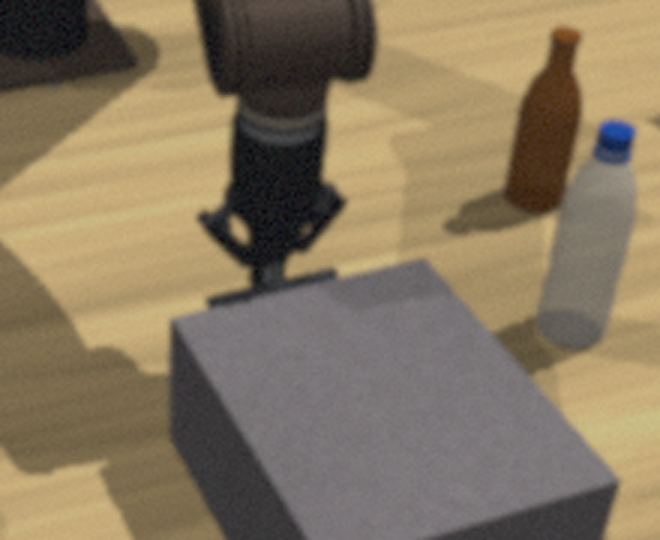

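The drawer looks flush with the unit and the handle is right at the unit's edge (270,285). The 33 N is the end stop. I'll back off and verify.

```bash
python3 -m crank '[[1,0,0,0,0,0],[3,0,0,0,0,0],[6,0,0,0,0,0],[8,0,0,0,0,0],[8,0,-3,0,0,0],[8,0,-7,0,0,0],[8,0,-11,0,0,0],[8,0,-14,0,0,0],[8,0,-14,0,0,0],[8,0,-14,0,0,0]]';  python3 -m crank '[[0,0,0,0,0,0],[0,0,0,0,0,0]]'; python3 - <<'E'
from h import *
snap('wrist','w4');p,w=cloud('w4')
m=(w[...,0]>.6)&(w[...,0]<.75)&(abs(w[...,1]-.03)<.08)&(w[...,2]>.085)
for a,b in ((.085,.1),(.108,.121),(.124,.136)):
    T=w[m&(w[...,2]>a)&(w[...,2]<b)];print(a,len(T),np.percentile(T[:,0],[1,50,99]) if len(T) else 0)
E
```

```text
time: 12.65
eef_pos: [0.5449, 0.0282, 0.2143]
tcp_rot: [-0.013, 1.0, -0.0, 0.001]
contact_force: [-0.2, -0.4, -0.8]
opening: 0.0
finger_force: 0.0
time: 12.85
eef_pos: [0.5432, 0.0284, 0.2113]
tcp_rot: [-0.013, 1.0, 0.0, -0.002]
contact_force: [0.2, -0.7, 0.9]
opening: -0.001
finger_force: 0.0
0.085 211 [0.62343814 0.62634673 0.66596435]
0.108 134 [0.66452973 0.66570655 0.66826861]
0.124 0 0
```

View pics/w4.png

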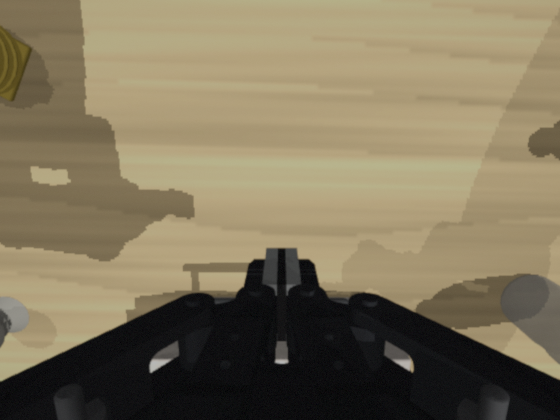

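The wrist view doesn't show the unit edge, and the depth suggests the drawer front is at 0.665 against a unit edge near 0.677, so it may be ajar. I'll move over it and measure.

```bash
python3 -m crank '[[-3,0,-3,0,0,0],[-6,0,-5,0,0,0],[-9,0,-6,0,0,0],[-12,0,-6,0,0,0],[-14,0,-6,0,0,0],[-14,0,-6,0,0,0],[-14,0,-6,0,0,0]]'; python3 - <<'E'
from h import *
snap('wrist','w5');p,w=cloud('w5')
m=(w[...,0]>.6)&(w[...,0]<.75)
for y in (-.05,.0,.03,.06,.1):
  o=[y]
  for a,b in ((.085,.101),(.108,.122),(.125,.136)):
    T=w[m&(abs(w[...,1]-y)<.01)&(w[...,2]>a)&(w[...,2]<b)];o+=[len(T),np.percentile(T[:,0],[1,99]).round(4) if len(T) else 0]
  print(*o)
cv2.imwrite('pics/w5.png',p)
E
```

```text
time: 13.6
eef_pos: [0.6835, 0.0318, 0.2716]
tcp_rot: [-0.013, 1.0, 0.0, -0.002]
contact_force: [0.2, -0.3, -0.2]
opening: 0.001
finger_force: 0.0
-0.05 55 [0.6669 0.6674] 441 [0.6671 0.6824] 1732 [0.6822 0.7491]
0.0 334 [0.6258 0.6663] 435 [0.6658 0.6831] 1677 [0.681  0.7488]
0.03 325 [0.6251 0.6656] 438 [0.6652 0.6824] 1273 [0.6802 0.7279]
0.06 324 [0.6243 0.6649] 437 [0.6645 0.6816] 1619 [0.6796 0.7474]
0.1 64 [0.6633 0.664 ] 445 [0.6635 0.6806] 1812 [0.6787 0.7492]
```

View pics/w5.png

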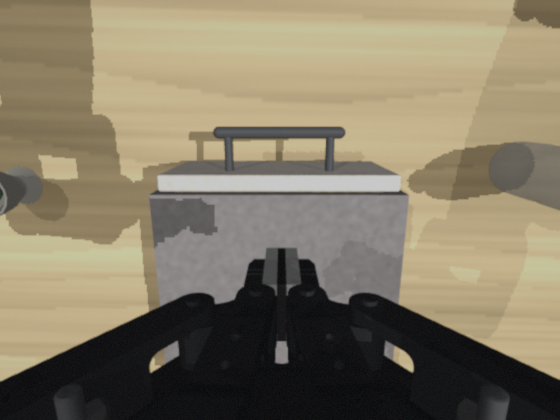

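```bash
python3 - <<'E'
from h import *
p,w=cloud('w5');z=np.load('w5.npz');print('cam',z['o'])
for c in (200,370): # columns down across front into unit
  print(c,[(r,*w[r,c,[0,2]].round(4)) for r in range(160,204,3)])
for r in (178,184): 
  e=[u for u in range(130,430) if abs(w[r,u,2]-.117)<.006]; print(r,'front y',w[r,e[0]].round(4),w[r,e[-1]].round(4))
r=205;e=[u for u in range(130,430) if abs(w[r,u,2]-.130)<.006]; print('unit y',w[r,e[0]].round(4),w[r,e[-1]].round(4))
p,w=cloud('w2')
r=84;e=[u for u in range(100,460) if abs(w[r,u,2]-.117)<.006];print('front open',w[r,e[0]].round(4),w[r,e[-1]].round(4))
print('col280',[(r,*w[r,280,[0,2]].round(4)) for r in range(62,112,4)])
print('unit/wall row290',[(u,*w[290,u].round(3)) for u in list(range(135,170,4))])
E
```

```text
cam [0.6183984  0.02998547 0.41482255]
200 [(160, np.float64(0.6693), np.float64(0.0006)), (163, np.float64(0.6673), np.float64(0.0429)), (166, np.float64(0.6672), np.float64(0.0666)), (169, np.float64(0.667), np.float64(0.0886)), (172, np.float64(0.6668), np.float64(0.1081)), (175, np.float64(0.6678), np.float64(0.1184)), (178, np.float64(0.6704), np.float64(0.1183)), (181, np.float64(0.6733), np.float64(0.117)), (184, np.float64(0.6759), np.float64(0.1173)), (187, np.float64(0.6786), np.float64(0.1175)), (190, np.float64(0.6814), np.float64(0.1168)), (193, np.float64(0.6815), np.float64(0.1286)), (196, np.float64(0.6838), np.float64(0.1299)), (199, np.float64(0.686), np.float64(0.132)), (202, np.float64(0.6888), np.float64(0.131))]
370 [(160, np.float64(0.6643), np.float64(0.0002)), (163, np.float64(0.663), np.float64(0.0412)), (166, np.float64(0.6631), np.float64(0.0656)), (169, np.float64(0.6634), np.float64(0.0858)), (172, np.float64(0.6635), np.float64(0.1049)), (175, np.float64(0.6643), np.float64(0.1176)), (178, np.float64(0.6669), np.float64(0.1179)), (181, np.float64(0.6694
[... 1095 characters left out ...]
.1085)), (106, np.float64(0.5346), np.float64(0.0217)), (110, np.float64(0.5381), np.float64(0.0212))]
unit/wall row290 [(135, np.float64(0.742), np.float64(-0.137), np.float64(-0.001)), (139, np.float64(0.741), np.float64(-0.132), np.float64(0.0)), (143, np.float64(0.741), np.float64(-0.128), np.float64(0.0)), (147, np.float64(0.683), np.float64(-0.079), np.float64(0.104)), (151, np.float64(0.683), np.float64(-0.076), np.float64(0.103)), (155, np.float64(0.683), np.float64(-0.073), np.float64(0.103)), (159, np.float64(0.683), np.float64(-0.07), np.float64(0.103)), (163, np.float64(0.68), np.float64(-0.064), np.float64(0.109)), (167, np.float64(0.596), np.float64(-0.007), np.float64(0.259))]
```

The front is 212 mm wide and 14 mm thick, so it overlays the unit's face. Its back now meets the unit's edge at 0.681 with no gap, which fits the hard stop, so the drawer is shut. I'll hand in.

```bash
python3 -c "
from plant import ctrl
print(ctrl.sign_off())"
```

```text
the job is handed in; nothing more can be done
None
```

I set the blue clamp down gently, upright, in the open drawer and slid the drawer shut to its stop without slamming. The arm never went near the bottles or the egg cup, and I handed the job in at about 14 s; the sign-off returned no verdict.

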